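# Find the stamped crate and push it to the dispatch line

## Robot

A 6-joint arm with a two-finger parallel gripper is mounted at the origin on the work surface. World frame = base frame: x ahead of the robot, y to its left, z up, the work surface at z = 0. Lengths are in m, angles in rad, forces in N, time in s.
With the tool pointing down it reaches from about 0.3 to 0.875 m from the base axis. Payload 6.4 kg.
Tool frame: the origin (TCP) lies between the finger pads; the fingertips stand 19 mm ahead of it and the grasp point (between the pads) is the TCP (ctrl.tips_ahead is the z of the fingertips in the tool frame, in m); z points along the fingers, y is the line along which they close (so a half turn about z gives the same grasp; the last joint's range is limited). The gripper opens to 85 mm and grips with 20 to 120 N. Pads are 22 mm wide; open, the fingers measure 114 mm over their backs; the gripper's body (76 mm by 85 mm) begins 54 mm behind the grasp point. The pads swing forward as they close: fully open they stand 13 mm farther back than shut.
Start: joints at [-1.511, 0.181, 1.607, -0, 1.354, -0.206], TCP at [0.151, -0.555, 0.25] pointing down, gripper open.
Joint ranges: [-2.99, 2.99], [-0.89, 2.07], [0.3, 2.58], [-1.14, 4.28], [0, 2.63], [-3.12, 3.12]. Speed limits (rad/s): [2.57, 2.57, 3.01, 3.14, 3.14, 3.14].

## Interface

Orientations are given as a unit quaternion [w, x, y, z].
In Python, from bench import readout, vision, ctrl gives the robot as it stands.
- The arm moves only by the tool play_rows, never from a script. Its arguments are lists of equal length, an entry for each row: "xyz": the shift along the tool's x, y, z in mm, a list of three; "rot": the turn, a rotation vector about the tool's x, y, z in rad, a list of three; "grip": the opening, from 0 (shut) to 1 (fully open). In form: {"xyz": [[x, y, z], ...], "rot": [[rx, ry, rz], ...], "grip": [grip, ...]}. A call has exactly 10 rows; each row is the pose to reach, as a shift and turn from the pose commanded when the call began, along the tool's axes at that moment; what a row does not reach only later rows make up. A row lasts 1/8 s, in which the tool goes at most 62.5 mm and 10.7 degrees, less where a joint would pass 70% of its speed; a pose out of reach is approached as far as the arm can. A call with a gripper value outside its range is refused whole. The fingers move at their own pace and stop on an object; the grip force is fixed at half the most. Time passes only in rows, so rows that repeat a pose let the fingers close, or fill a call up. It gives the time, the measured TCP pose, the force, the opening and the grip force at its end, in the units of the state.
- readout.get_obs(): the state, without advancing time (a new reading comes with each control period).
- vision.camera(name): name is "side" or "top"; returns a dict with "color" (480x640x3 uint8, red, green, blue), "depth" (480x640 float32, m along the optical axis (not along the pixel's ray), 0 where there is no reading), "camera_matrix" (3x3 intrinsics, pixels), "extrinsics" (4x4, takes a point from camera to world coordinates). Camera axes: x right, y down, z forward; pixel columns grow to the right and rows downward; lengths in m; the calibration is good to about 2 mm. A picture is of the moment at which its call begins.
- ctrl.hand_in(): hands the job in; it is judged then, once.
The state is a dict: "time_s": time; "q": joint angles; "dq": joint speeds; "joint_efforts": joint torques, N m; "eef_pos": TCP position; "eef_rot": TCP orientation; "wrist_force": force on the tool from outside, world axes, zero at the start; "torque": the same for the moment, N m; "opening": opening from 0.0 (shut) to 1.0 (fully open); "grasp_force": force on a finger pad.
Only numpy, scipy, OpenCV 4.12 (cv2) and the standard library are available. Lean on these libraries where they do the work, as an engineer would, in place of code of your own. Each camera call takes 0.05 s, during which the arm holds its last target. There are 200 camera calls.

## Task

One of the two closed plywood crates has a black star-in-a-ring stamp on its underside. With the fingertips only, tip both crates over onto their sides to see underneath, then push the stamped one, as it lies, until it is centred across the white dispatch line, and leave the other lying where it fell. Do not lift or carry the crates, and leave the paint tin, the jar and the brush alone.

Things in the scene. Friction and masses are not known exactly. Their poses are not given: they have to be found in the camera images.
- crate_stamped: closed plywood crate, about 0.5 kg, evenly filled: 95 mm (own x) by 120 mm (own y), 150 mm tall (own z). Starts upright, its own x (95 mm) pointing roughly away from the robot. Stamped mid-underside with a black 52 mm star in a 7 mm wide ring, 80 mm across; otherwise both look alike. Left or right of the line. Origin: centre of its underside; z points from the underside to the lid.
- crate_stamped_center (a point): Centre of the stamped crate, 75 mm from its underside; axes as the crate's. Pushed at the top of its far face towards the robot, the crate tips over its near bottom edge, overbalances at about 32 degrees and drops onto its near face, so that its underside faces away from the robot.
- crate_plain: closed plywood crate, about 0.5 kg, evenly filled: 95 mm (own x) by 120 mm (own y), 150 mm tall (own z). Starts upright, its own x (95 mm) pointing roughly away from the robot. This one has a bare underside. Origin: centre of its underside; z points from the underside to the lid.
- crate_plain_center (a point): Centre of the unstamped crate, 75 mm from its underside; axes as the crate's. Pushed at the top of its far face towards the robot, the crate tips over its near bottom edge, overbalances at about 32 degrees and drops onto its near face, so that its underside faces away from the robot.
- line: White dispatch line painted on the bench between the two crates, 320 mm long (own x, roughly away from the robot) and 30 mm wide (own y), flat, nothing to catch on. Origin: its middle, at bench height.
- tin: Bystander: loose paint tin 70 mm across, 85 mm tall, beyond the far end of the line. Origin: centre of its foot.
- jar: Bystander: loose glass jar 60 mm across, 75 mm tall, at the far right. Origin: centre of its foot.
- brush: Bystander: loose paint brush lying flat at the far left, about 200 mm long, 20 mm high. Origin: about its middle, on the bench.
Mind the look-alikes: they are no part of the job. What is shaped like the crate_plain but blue or purple is not meant. Leave any grey or pink look-alike of the crate_stamped alone.

How it is judged:
By the outcome, as a careful person would: the job done as asked, in the order asked, and still so for the second after the job is handed in, with the robot touching nothing.
It also fails if it takes over 72 s, if anything falls off the work surface, if the arm or the gripper's body presses on something with over 40 N, if the wrist force passes 120 N, or if a joint passes its speed limit or range.

## Working session

There is one attempt and no reset: what is moved stays moved. The work goes in short steps, Python scripts to look and compute and a tool call to move; the robot and the scene stay as the last step left them, time stands still between calls to the robot, and variables do not carry over. Pictures are saved under pics/ and viewed, at most 10 in all, crops included, and the job is handed in when it is done.

Besides the shell and the picture viewer there is one more tool, called after "Emit:" as name(argument=value, ...) on one line, values as JSON. play_rows: Moves the arm, as the interface text tells. Its arguments: {"type":"object","properties":{"xyz":{"type":"array","items":{"type":"array","items":{"type":"number"}}},"rot":{"type":"array","items":{"type":"array","items":{"type":"number"}}},"grip":{"type":"array","items":{"type":"number"}}},"required":["xyz","rot","grip"]}

```bash
mkdir -p pics; ls
cat > h.py <<'E'
import numpy as np, cv2
from bench import readout, vision, ctrl
def snap(name, fn=None):
    c=vision.camera(name)
    if fn: cv2.imwrite(fn, c["color"][:,:,::-1])
    K=c["camera_matrix"];T=c["extrinsics"];d=c["depth"]
    v,u=np.mgrid[:480,:640]
    P=np.stack([(u-K[0,2])*d/K[0,0],(v-K[1,2])*d/K[1,1],d],-1)
    W=P@T[:3,:3].T+T[:3,3]; W[d==0]=np.nan
    return c,W
E
python3 - <<'E'
from h import *
a,W=snap("top","pics/a.png"); b,V=snap("side","pics/b.png")
cv2.imwrite("pics/ab.png",cv2.resize(np.hstack([a["color"],b["color"]])[:,:,::-1],(800,300)))
print(a["extrinsics"],b["extrinsics"]); o=readout.get_obs(); print(o["eef_pos"],o["eef_rot"],o["time_s"],ctrl.tips_ahead)
E
```

```text
pics
[[-0.01694127 -0.98904331  0.14665033  0.40150161]
 [-0.99983193  0.01572974 -0.00941716 -0.02176363]
 [ 0.00700721 -0.14678522 -0.98914357  1.30509084]
 [ 0.          0.          0.          1.        ]] [[-0.93631877  0.33421581 -0.10773561  0.74554985]
 [ 0.35114329  0.88908185 -0.29365261  0.48427107]
 [-0.00235757 -0.31278309 -0.94982166  1.66061783]
 [ 0.          0.          0.          1.        ]]
[ 0.15104011 -0.55431872  0.24946514] [-8.05841507e-04  9.91180311e-01  1.32517683e-01  7.04076967e-05] 0.1 0.019
```

View pics/a.png

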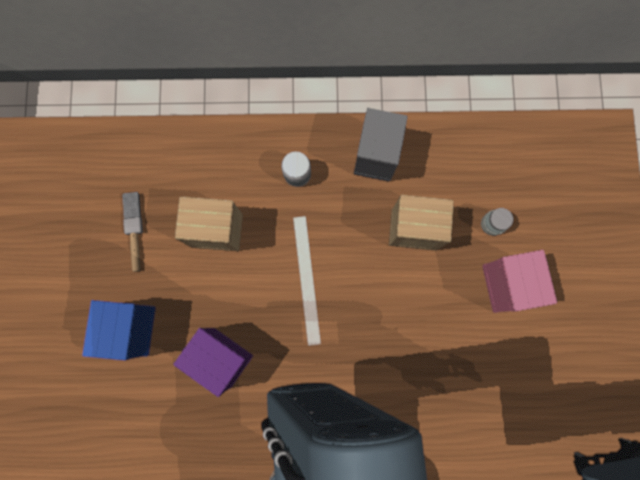

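View pics/b.png

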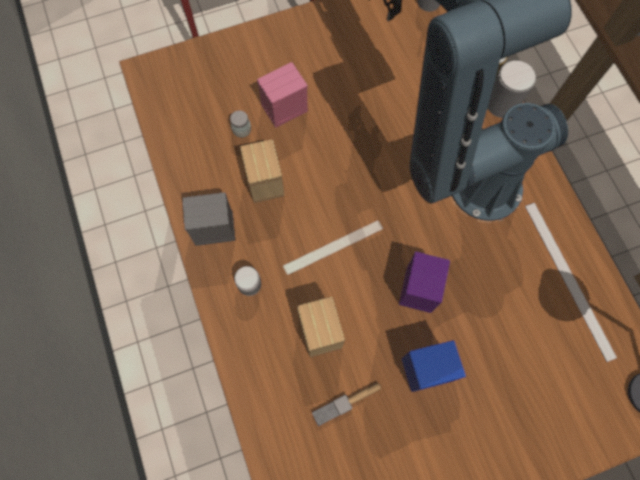

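The top view shows wooden crates at (207,222) on the left and (424,220) on the right. The line runs from (300,218) to (314,344). The tin is at (296,168), the jar at (497,221), the brush at (133,230), and the coloured look-alikes are elsewhere.

```bash
cat >> h.py <<'E'
def rect(W,box,zlo,zhi,mask=None):
    u0,v0,u1,v1=box; w=W[v0:v1,u0:u1]; m=(w[...,2]>zlo)&(w[...,2]<zhi)
    if mask is not None: m&=mask[v0:v1,u0:u1]
    p=w[m]; r=cv2.minAreaRect((p[:,:2]*1000).astype(np.float32))
    return len(p),np.round(r[0],1),np.round(r[1],1),np.round(r[2],1),np.round(np.nanmedian(p[:,2])*1000,1), np.round(cv2.boxPoints(r)).tolist()
E
python3 - <<'E'
from h import *
a,W=snap("top")
print("L",rect(W,(160,180,260,270),.14,.16))
print("R",rect(W,(375,180,470,270),.14,.16))
c=a["color"].astype(int); wh=c.min(-1)>150
print("line",rect(W,(285,205,330,350),-.01,.01,wh))
print("tin",rect(W,(270,140,320,195),.07,.1)); print("jar",rect(W,(475,200,520,245),.06,.09))
print("grey",rect(W,(345,90,420,190),.05,.3)); print("pink",rect(W,(475,240,565,320),.05,.3)); print("purple",rect(W,(165,320,260,400),.05,.3));print("blue",rect(W,(75,290,165,370),.05,.3))
print("brush",rect(W,(115,180,150,280),.006,.04))
E
```

```text
L (2338, array([638.9, 238.9]), array([124.6,  97.5]), np.float64(85.0), np.float64(150.5), [[585.0, 181.0], [682.0, 173.0], [693.0, 297.0], [596.0, 305.0]])
R (2314, array([ 633.9, -258.4]), array([122.3,  98.3]), np.float64(83.1), np.float64(150.8), [[578.0, -313.0], [675.0, -325.0], [690.0, -204.0], [592.0, -192.0]])
line (1450, array([512.1,  14.1]), array([318.2,  29.1]), np.float64(6.1), np.float64(0.9), [[352.0, 12.0], [355.0, -17.0], [672.0, 16.0], [669.0, 45.0]])
tin (628, array([781.4,  34.4]), array([65.2, 68.3]), np.float64(1.7), np.float64(84.4), [[748.0, 68.0], [750.0, -1.0], [815.0, 1.0], [813.0, 70.0]])
jar (408, array([ 643.9, -456.3]), array([51.7, 52.3]), np.float64(40.8), np.float64(75.2), [[607.0, -453.0], [641.0, -493.0], [681.0, -459.0], [646.0, -420.0]])
grey (2603, array([ 828. , -168.5]), array([ 96.8, 125. ]), np.float64(77.2), np.float64(150.1), [[756.0, -202.0], [878.0, -230.0], [900.0, -135.0], [778.0, -107.0]])
pink (3120, array([ 490.2, -481.7]), array([121.6,  99.9]), np.float64(9.6), np.float64(150.1), [[422.0, -443.0], [438.0, -541.0], [558.0, -521.0], [542.0, -422.0]])
purple (3002, array([325.3, 222.6]), array([122.3,  97.6]), np.float64(54.6), np.float64(150.1), [[250.0, 201.0], [330.0, 144.0], [400.0, 244.0], [321.0, 301.0]])
blue (3293, array([397.2, 441.2]), array([100.4, 121.8]), np.float64(83.2), np.float64(149.4), [[331.0, 399.0], [452.0, 384.0], [464.0, 484.0], [343.0, 498.0]])
brush (1042, array([644. , 446.2]), array([251.,  70.]), np.float64(1.3), np.float64(17.6), [[518.0, 478.0], [519.0, 408.0], [770.0, 414.0], [769.0, 484.0]])
```

```bash
cat >> h.py <<'E'
from scipy.spatial.transform import Rotation as Ro
def plan(start,syaw,pts):
    """start xyz mm, yaw of tool x in deg, tool down; pts: (x,y,z,yaw)"""
    s=np.radians(syaw); X=np.array([np.cos(s),np.sin(s),0]);Y=np.array([np.sin(s),-np.cos(s),0]);Z=np.array([0,0,-1])
    for p in pts:
        d=np.array(p[:3])-start; print(p,"->",np.round([d@X,d@Y,d@Z],0),"rz",round(float(-np.radians(p[3]-syaw)),3))
def state():
    o=readout.get_obs(); q=o["eef_rot"]; R=Ro.from_quat([*q[1:],q[0]]).as_matrix()
    print(o["time_s"],np.round(o["eef_pos"]*1000,1),"yaw",round(float(np.degrees(np.arctan2(R[1,0],R[0,0]))),2),"tilt",np.round(R[:,2],3),"F",np.round(o["wrist_force"],1),o["opening"])
E
python3 -c "
from h import *
state()
plan([151,-554.5,249.5],15.23,[(726,-269,250,-7),(726,-269,152,-7)])
plan([726,-269,152],-7,[(615,-255.4,152,-7),(638,-258,152,-7),(638,-258,250,-7)])"
```

```text
0.15 [ 151.  -554.4  249.6] yaw 15.23 tilt [-0.     0.001 -1.   ] F [ 0.8  0.4 -0.5] 1.0000724969284858
(726, -269, 250, -7) -> [ 630. -124.   -0.] rz 0.388
(726, -269, 152, -7) -> [ 630. -124.   98.] rz 0.388
(615, -255.4, 152, -7) -> [-112.    0.    0.] rz -0.0
(638, -258, 152, -7) -> [-89.  -0.   0.] rz -0.0
(638, -258, 250, -7) -> [-89.  -0. -98.] rz -0.0
```

Emit:
play_rows(xyz=[[630,-125,0],[630,-125,0],[630,-125,0],[630,-125,0],[630,-125,0],[630,-125,0],[630,-125,0],[630,-125,0],[630,-125,0],[630,-125,0]], rot=[[0,0,0.388],[0,0,0.388],[0,0,0.388],[0,0,0.388],[0,0,0.388],[0,0,0.388],[0,0,0.388],[0,0,0.388],[0,0,0.388],[0,0,0.388]], grip=[0.5,0.5,0.5,0.5,0.5,0.5,0.5,0.5,0.5,0.5])

```text
time_s: 1.4
eef_pos: [0.7046, -0.279, 0.2498]
eef_rot: [-0.0, 0.998, -0.061, -0.0]
wrist_force: [0.3, -0.6, -0.2]
opening: 0.496
grasp_force: 0.0
```

Emit:
play_rows(xyz=[[15,0,0],[15,0,0],[15,0,20],[15,0,50],[15,0,80],[15,0,98],[15,0,98],[15,0,98],[15,0,98],[15,0,98]], rot=[[0,0,0],[0,0,0],[0,0,0],[0,0,0],[0,0,0],[0,0,0],[0,0,0],[0,0,0],[0,0,0],[0,0,0]], grip=[0.5,0.5,0.5,0.5,0.5,0.5,0.5,0.5,0.5,0.5])

```text
time_s: 2.65
eef_pos: [0.7185, -0.2823, 0.1536]
eef_rot: [0.0, 0.998, -0.061, 0.001]
wrist_force: [-0.5, 0.3, -0.6]
opening: 0.496
grasp_force: 0.0
```

```bash
python3 -c "
from h import *
state()"
```

```text
2.65 [ 718.5 -282.3  153.6] yaw -7.0 tilt [ 0.002 -0.001 -1.   ] F [-0.5  0.3 -0.6] 0.49597165921183567
```

Emit:
play_rows(xyz=[[-6,-14,0],[-15,-14,0],[-25,-14,0],[-35,-14,0],[-45,-14,0],[-55,-14,0],[-65,-14,0],[-75,-14,0],[-82,-14,0],[-84,-14,0]], rot=[[0,0,0],[0,0,0],[0,0,0],[0,0,0],[0,0,0],[0,0,0],[0,0,0],[0,0,0],[0,0,0],[0,0,0]], grip=[0.5,0.5,0.5,0.5,0.5,0.5,0.5,0.5,0.5,0.5])

```text
time_s: 3.9
eef_pos: [0.6351, -0.2575, 0.1514]
eef_rot: [-0.001, 0.998, -0.061, -0.001]
wrist_force: [1.2, -0.1, 1.3]
opening: 0.498
grasp_force: 0.3
```

```bash
python3 -c "
from h import *
state()
a,W=snap('side','pics/c.png')
w=W[130:220,225:310]
P=w[(w[...,2]>.03)&(w[...,2]<.3)]
for k in range(3): print(np.percentile(P[:,k],[1,50,99]).round(3))"
```

```text
3.9 [ 635.1 -257.5  151.4] yaw -7.02 tilt [-0.002  0.001 -1.   ] F [ 1.2 -0.1  1.3] 0.49814107717673645
[0.523 0.606 0.775]
[-0.307 -0.221 -0.141]
[0.038 0.148 0.295]
```

View pics/c.png

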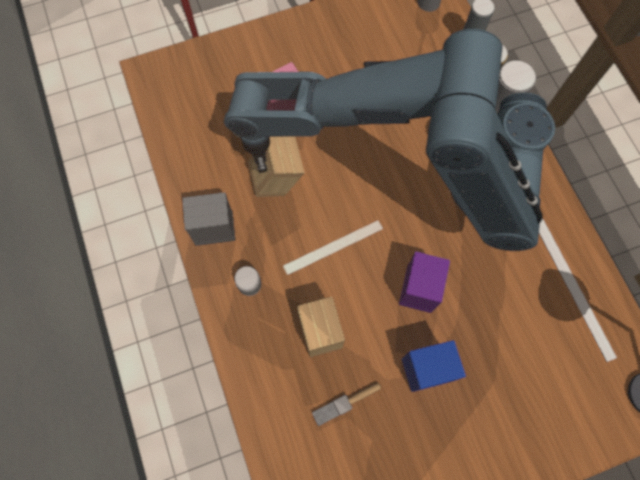

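The right crate is tilted at about (278,165), with the finger at (260,160). Carrying on past the balance point.

Emit:
play_rows(xyz=[[-7,0,0],[-14,0,0],[-20,0,0],[-25,0,0],[-25,0,0],[-25,0,0],[-25,0,0],[-10,0,-30],[10,0,-70],[30,0,-110]], rot=[[0,0,0],[0,0,0],[0,0,0],[0,0,0],[0,0,0],[0,0,0],[0,0,0],[0,0,0],[0,0,0],[0,0,0]], grip=[0.5,0.5,0.5,0.5,0.5,0.5,0.5,0.5,0.5,0.5])

```text
time_s: 5.2
eef_pos: [0.6666, -0.2615, 0.2633]
eef_rot: [-0.0, 0.998, -0.061, -0.0]
wrist_force: [1.4, -1.8, -0.1]
opening: 0.499
grasp_force: 0.0
```

```bash
python3 -c "
from h import *
state()
plan([640,-258,261],-7,[(640,0,261,-5),(745,229.5,261,-5)])"
```

```text
5.2 [ 666.6 -261.5  263.3] yaw -7.0 tilt [-0.  0. -1.] F [ 1.4 -1.8 -0.1] 0.49873242879565927
(640, 0, 261, -5) -> [ -31. -256.    0.] rz -0.035
(745, 229.5, 261, -5) -> [  45. -497.    0.] rz -0.035
```

Emit:
play_rows(xyz=[[0,-498,0],[0,-498,0],[0,-498,0],[0,-498,0],[0,-498,0],[0,-498,0],[0,-498,0],[0,-498,0],[0,-498,0],[0,-498,0]], rot=[[0,0,-0.04],[0,0,-0.04],[0,0,-0.04],[0,0,-0.04],[0,0,-0.04],[0,0,-0.04],[0,0,-0.04],[0,0,-0.04],[0,0,-0.04],[0,0,-0.04]], grip=[0.5,0.5,0.5,0.5,0.5,0.5,0.5,0.5,0.5,0.5])

```text
time_s: 6.45
eef_pos: [0.7267, 0.2328, 0.2618]
eef_rot: [0.0, 0.999, -0.041, -0.0]
wrist_force: [0.3, -0.2, -0.2]
opening: 0.498
grasp_force: 0.0
```

```bash
python3 -c "
from h import *
state()
a,W=snap('side','pics/d.png')
b,W2=snap('top','pics/e.png')
w=W2[150:330,370:480]
m=(w[...,2]>.08)&(w[...,2]<.11)
print('R',rect(W2,(370,170,480,350),.085,.105))
cv2.imwrite('pics/de.png',np.vstack([cv2.resize(a['color'][120:240,210:350],(560,480),interpolation=2)])[:,:,::-1])"
```

```text
6.45 [726.7 232.8 261.8] yaw -4.67 tilt [-0.001 -0.001 -1.   ] F [ 0.3 -0.2 -0.2] 0.4979930922284848
R (3403, array([ 595.1, -245.8]), array([132.4, 331.9]), np.float64(88.4), np.float64(95.6), [[427.0, -307.0], [759.0, -317.0], [763.0, -184.0], [431.0, -175.0]])
```

View pics/de.png

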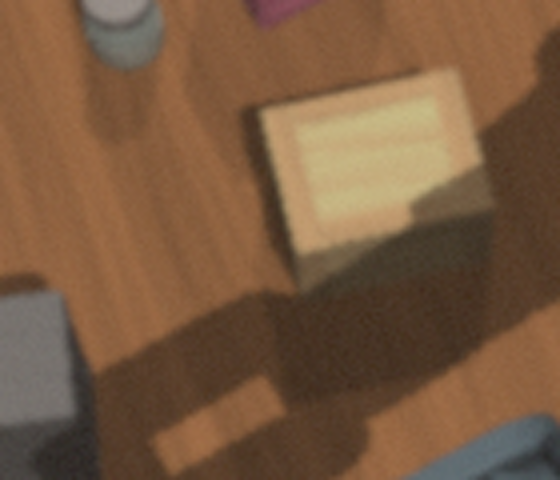

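The right crate is lying on its side. Its underside is only a thin strip at the left edge of the crop, around (270,200), so I can't read the stamp yet. Now tipping the left one.

Emit:
play_rows(xyz=[[0,0,40],[0,0,90],[0,0,110],[0,0,110],[-4,0,110],[-10,0,110],[-17,0,110],[-24,0,110],[-32,0,110],[-40,0,110]], rot=[[0,0,0],[0,0,0],[0,0,0],[0,0,0],[0,0,0],[0,0,0],[0,0,0],[0,0,0],[0,0,0],[0,0,0]], grip=[0.5,0.5,0.5,0.5,0.5,0.5,0.5,0.5,0.5,0.5])

```text
time_s: 7.8
eef_pos: [0.6873, 0.2362, 0.1533]
eef_rot: [-0.0, 0.999, -0.041, 0.001]
wrist_force: [2.6, -0.9, 1.8]
opening: 0.498
grasp_force: 1.4
```

Emit:
play_rows(xyz=[[-10,0,0],[-20,0,0],[-30,0,0],[-40,0,0],[-50,0,0],[-57,0,0],[-63,0,0],[-69,0,0],[-75,0,0],[-75,0,0]], rot=[[0,0,0],[0,0,0],[0,0,0],[0,0,0],[0,0,0],[0,0,0],[0,0,0],[0,0,0],[0,0,0],[0,0,0]], grip=[0.5,0.5,0.5,0.5,0.5,0.5,0.5,0.5,0.5,0.5])

```text
time_s: 9.05
eef_pos: [0.6118, 0.2423, 0.1523]
eef_rot: [0.0, 0.999, -0.041, -0.0]
wrist_force: [-0.0, 0.3, 0.7]
opening: 0.5
grasp_force: 0.0
```

Emit:
play_rows(xyz=[[0,0,0],[20,0,-40],[40,0,-90],[50,0,-110],[50,240,-130],[50,240,-130],[50,240,-130],[50,240,-130],[50,240,-130],[50,240,-130]], rot=[[0,0,0],[0,0,0],[0,0,0],[0,0,0],[0,0,0],[0,0,0],[0,0,0],[0,0,0],[0,0,0],[0,0,0]], grip=[0.5,0.5,0.5,0.5,0.5,0.5,0.5,0.5,0.5,0.5])

```text
time_s: 10.3
eef_pos: [0.6424, -0.001, 0.2823]
eef_rot: [-0.0, 0.999, -0.041, 0.0]
wrist_force: [-0.5, 0.1, 0.1]
opening: 0.496
grasp_force: 0.0
```

```bash
python3 -c "
from h import *
state()
a,W=snap('side','pics/f.png')
b,W2=snap('top','pics/g.png')
c=b['color'].astype(int); wood=np.ones((480,640),bool)
for n,bx in (('L',(150,180,270,345)),('R',(375,195,470,345))): print(n,rect(W2,bx,.085,.105)); 
for n,bx in (('L',(270,270,400,400)),('R',(225,110,340,200))): print(n,rect(W,bx,.085,.105)); 
A=a['color']
L=cv2.resize(A[285:375,300:400],(400,360),interpolation=2);R=cv2.resize(A[130:220,250:350],(400,360),interpolation=2)
cv2.imwrite('pics/fLR.png',np.hstack([L,R])[:,:,::-1])"
```

```text
10.3 [642.4  -1.  282.3] yaw -4.75 tilt [ 0.     0.001 -1.   ] F [-0.5  0.1  0.1] 0.4964229432248079
L (3444, array([483.9, 252.3]), array([122.4, 204.8]), np.float64(84.8), np.float64(95.3), [[376.0, 201.0], [580.0, 182.0], [591.0, 304.0], [387.0, 323.0]])
R (3381, array([ 508.4, -243.6]), array([122. , 151.1]), np.float64(83.5), np.float64(95.6), [[426.0, -296.0], [577.0, -313.0], [590.0, -192.0], [440.0, -174.0]])
L (2433, array([511.1, 251.1]), array([123.1, 151.7]), np.float64(84.7), np.float64(96.2), [[430.0, 197.0], [581.0, 183.0], [592.0, 305.0], [441.0, 319.0]])
R (673, array([ 489.2, -305.5]), array([107., 267.]), np.float64(0.5), np.float64(95.8), [[434.0, -173.0], [437.0, -440.0], [544.0, -439.0], [541.0, -172.0]])
```

View pics/fLR.png

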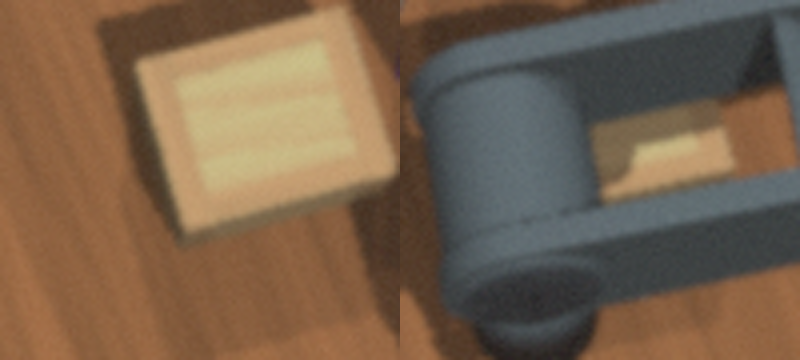

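View pics/g.png

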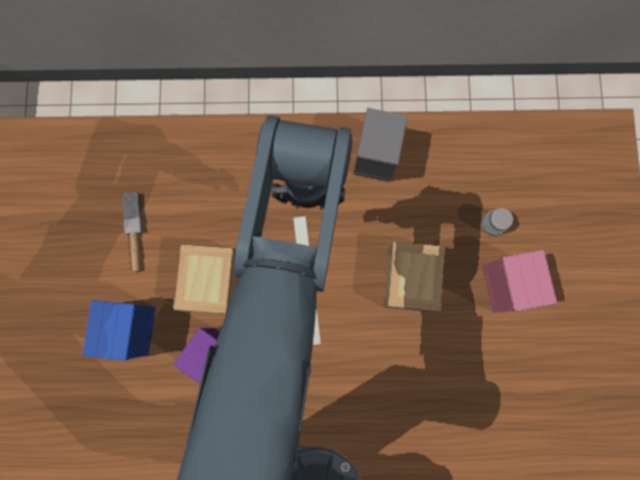

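Both crates lie flat. In the crop the left one is at (265,130) and the right one is partly hidden behind the arm. In the top view they are at (204,280) and (416,277). I'll warp both undersides to a front view and compare them.

```bash
cat >> h.py <<'E'
def under(c,p,q,out=(240,190),m=20):
    """rectify vertical face between p,q (mm, xy), z 0..95, with margin mm"""
    K=c["camera_matrix"];T=np.linalg.inv(c["extrinsics"]);p=np.array(p,float);q=np.array(q,float)
    e=(q-p)/np.linalg.norm(q-p)
    p=p-e*m*.5;q=q+e*m*.5
    pts=np.array([[*p,95],[*q,95],[*q,0],[*p,0]])/1000
    P=pts@T[:3,:3].T+T[:3,3]; uv=(P@K.T); uv=uv[:,:2]/uv[:,2:]
    M=cv2.getPerspectiveTransform(uv.astype(np.float32),np.float32([[0,0],[out[0],0],out,[0,out[1]]]))
    return cv2.warpPerspective(c["color"],M,out,flags=cv2.INTER_LINEAR),uv.round(1)
E
python3 -c "
from h import *
c={}
b=vision.camera('side')
d=dict(b);d['color']=cv2.imread('pics/d.png')[:,:,::-1].copy()
l,uv=under(b,(581,183),(592,305));print(uv.tolist())
r,uv=under(d,(577,-313),(590,-192));print(uv.tolist())
cv2.imwrite('pics/un.png',np.hstack([l,r])[:,:,::-1])
for x in(l,r): print(cv2.resize(cv2.cvtColor(x,cv2.COLOR_RGB2GRAY),(14,6),interpolation=cv2.INTER_AREA))"
```

```text
[[331.7, 296.0], [346.4, 346.4], [344.7, 350.9], [330.8, 303.1]]
[[273.4, 143.7], [284.5, 185.8], [286.0, 198.1], [275.5, 157.8]]
[[ 75  98 102 103 102 102  99  97 103 102 102 100  96  90]
 [ 76  89  88  87  87  88  83  84  88  86  86  86  84  91]
 [ 75  79  78  76  76  76  72  75  77  76  76  77  79  93]
 [ 74  72  70  69  69  68  67  69  69  70  70  72  80  95]
 [ 71  69  66  66  66  64  64  66  66  67  68  73  84  99]
 [ 70  67  65  63  64  63  63  65  65  65  69  77  90 101]]
[[ 85 101 108 110 109 109 107 107 110 114 112 111 102  84]
 [ 89  97  99 101 100  97  96  97 102 102  99  98  82  81]
 [ 87  89  92  91  89  86  87  90  90  89  91  80  77  83]
 [ 80  84  83  81  78  77  80  80  81  82  77  73  78  80]
 [ 75  75  75  73  70  70  71  73  73  72  69  73  80  66]
 [ 70  70  68  64  64  65  65  66  67  64  69  76  72  56]]
```

View pics/un.png

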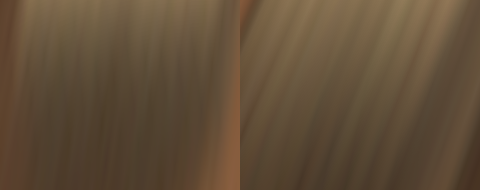

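The left strip shows little contrast so far. I'll average frames for better signal, then move the arm to clear the right crate.

```bash
cat >> h.py <<'E'
def prof(c,img,p,q):
    """gray profiles across far top edge: rows = position along edge, cols = px offset outward"""
    K=c["camera_matrix"];T=np.linalg.inv(c["extrinsics"])
    P=np.array([[*p,95],[*q,95]])/1000@T[:3,:3].T+T[:3,3]; uv=P@K.T; uv=uv[:,:2]/uv[:,2:]
    e=uv[1]-uv[0]; n=np.array([-e[1],e[0]])/np.linalg.norm(e)
    if n[0]>0: n=-n
    s=np.linspace(.04,.96,14); o=np.arange(-3,7,.75)
    g=uv[0]+s[:,None,None]*e+o[None,:,None]*n
    return o,np.stack([cv2.remap(img[...,k].astype(np.float32),g[...,0].astype(np.float32),g[...,1].astype(np.float32),cv2.INTER_CUBIC) for k in range(3)],-1).mean(-1).round().astype(int)
def avg(name,n):
    cs=[vision.camera(name) for _ in range(n)]; return cs[0],np.mean([c["color"] for c in cs],0)
E
python3 -c "
from h import *
c,i=avg('side',8); np.save('avgL.npy',i)
print(*prof(c,i,(581,183),(592,305)),sep='\n')"
```

```text
[-3.   -2.25 -1.5  -0.75  0.    0.75  1.5   2.25  3.    3.75  4.5   5.25
  6.    6.75]
[[146 146 138 123 101  80  70  67  66  67  67  69  77  89]
 [155 155 148 129 104  80  67  67  65  65  67  71  80  93]
 [155 155 148 128 102  79  66  65  65  65  67  71  79  91]
 [156 155 148 129 104  81  67  61  59  60  63  69  74  86]
 [156 154 148 128 102  81  67  61  58  57  60  67  75  86]
 [156 154 147 131 106  83  69  61  59  58  57  60  69  80]
 [156 153 145 128 102  79  66  60  59  59  57  59  66  75]
 [155 151 139 122  97  75  66  61  59  57  58  58  65  76]
 [155 154 146 133 107  81  67  62  60  58  57  58  63  71]
 [156 156 149 133 108  81  66  63  59  58  59  60  67  79]
 [155 154 147 130 106  80  64  62  61  60  63  70  81  89]
 [154 153 145 127 103  79  65  62  61  60  67  77  84  90]
 [154 150 143 124  98  77  66  64  67  75  84  90  92  92]
 [150 146 139 123 100  79  69  67  72  81  87  91  92  92]]
```

Emit:
play_rows(xyz=[[60,-240,0],[60,-240,0],[60,-240,0],[60,-240,0],[60,-240,0],[60,-240,0],[60,-240,0],[60,-240,0],[60,-240,0],[60,-240,0]], rot=[[0,0,0],[0,0,0],[0,0,0],[0,0,0],[0,0,0],[0,0,0],[0,0,0],[0,0,0],[0,0,0],[0,0,0]], grip=[0.5,0.5,0.5,0.5,0.5,0.5,0.5,0.5,0.5,0.5])

```text
time_s: 12.1
eef_pos: [0.7219, 0.2327, 0.2826]
eef_rot: [-0.0, 0.999, -0.041, 0.0]
wrist_force: [-0.6, 0.1, 0.6]
opening: 0.495
grasp_force: 0.0
```

```bash
python3 -c "
from h import *
state()
c,i=avg('side',8); np.save('avgR.npy',i)
print(*prof(c,i,(577,-313),(590,-192)),sep='\n')"
```

```text
12.1 [721.9 232.7 282.6] yaw -4.74 tilt [ 0.  0. -1.] F [-0.6  0.1  0.6] 0.4945240834065752
[-3.   -2.25 -1.5  -0.75  0.    0.75  1.5   2.25  3.    3.75  4.5   5.25
  6.    6.75]
[[136 133 128 117  97  74  61  55  54  58  64  73  80  86]
 [150 151 145 129 105  77  61  57  55  57  62  70  80  86]
 [150 151 146 129 105  79  61  55  55  55  60  69  78  84]
 [152 152 148 137 113  85  64  56  54  54  56  64  75  84]
 [151 151 146 133 107  79  60  55  52  54  58  66  77  87]
 [151 151 147 132 108  82  61  55  56  56  61  72  82  89]
 [152 151 147 134 108  80  64  60  62  62  66  76  88  95]
 [152 152 145 131 106  75  54  53  57  62  68  79  92 101]
 [151 150 145 129 104  77  57  51  52  57  66  79  91 100]
 [152 151 148 140 115  83  59  50  51  54  60  73  86  96]
 [150 150 145 133 109  78  55  52  51  54  58  64  76  89]
 [152 150 147 134 114  86  60  50  51  55  60  68  77  87]
 [151 149 145 135 110  81  60  51  52  55  56  64  74  83]
 [150 149 142 129 109  81  59  54  53  58  66  74  82  87]]
```

```bash
python3 -c "
from h import *
c=vision.camera('side')
for f,p,q in (('avgL',(581,183),(592,305)),('avgR',(577,-313),(590,-192))):
    i=np.load(f+'.npy'); G=[prof(c,np.repeat(i[...,k:k+1],3,-1),p,q)[1] for k in range(3)]
    G=np.stack(G,-1)
    print(f)
    for r in G: print([ tuple(int(v) for v in r[j]) for j in (5,6,7,8,9,10)], 'R-B',(r[4:11,0]-r[4:11,2]).tolist())
"
```

```text
avgL
[(104, 81, 57), (93, 68, 47), (92, 65, 44), (90, 64, 44), (90, 65, 45), (91, 66, 44)] R-B [54, 47, 46, 48, 46, 45, 47]
[(101, 82, 59), (88, 67, 47), (89, 65, 46), (89, 63, 44), (89, 63, 42), (91, 65, 44)] R-B [50, 42, 41, 43, 45, 47, 47]
[(98, 81, 59), (83, 67, 48), (83, 65, 46), (86, 64, 45), (88, 64, 44), (92, 65, 44)] R-B [50, 39, 35, 37, 41, 44, 48]
[(100, 83, 60), (83, 68, 50), (78, 62, 44), (77, 58, 40), (81, 58, 40), (87, 62, 42)] R-B [50, 40, 33, 34, 37, 41, 45]
[(99, 83, 61), (83, 69, 51), (78, 61, 45), (76, 58, 41), (76, 56, 38), (81, 58, 40)] R-B [49, 38, 32, 33, 35, 38, 41]
[(102, 85, 62), (86, 71, 52), (78, 62, 45), (77, 58, 41), (77, 57, 40), (77, 56, 39)] R-B [52, 40, 34, 33, 36, 37, 38]
[(96, 81, 60), (82, 67, 49), (77, 60, 43), (77, 59, 41), (78, 58, 41), (77, 56, 39)] R-B [48, 36, 33, 34, 36, 37, 38]
[(92, 76, 56), (82, 67, 49), (78, 62, 44), (77, 58, 41), (77, 56, 39), (78, 56, 39)] R-B [47, 36, 33, 34, 36, 38, 39]
[(99, 83, 60), (83, 68, 50), (79, 63, 45), (78, 59, 42), (78, 57, 39), (77, 56, 37)] R-B [52, 39, 33, 34, 36, 39, 40]
[(99, 84, 61), (82, 67, 49), 
[... 1527 characters left out ...]
57), (73, 57, 41), (68, 50, 36), (72, 51, 35), (77, 55, 38), (91, 65, 44)] R-B [52, 39, 32, 32, 37, 39, 47]
[(101, 86, 62), (74, 59, 43), (66, 49, 35), (69, 49, 34), (74, 52, 36), (83, 58, 39)] R-B [53, 39, 31, 31, 35, 38, 44]
[(96, 80, 57), (70, 56, 40), (68, 51, 36), (69, 50, 34), (74, 53, 36), (80, 57, 39)] R-B [53, 39, 30, 32, 35, 38, 41]
[(107, 88, 64), (76, 60, 43), (66, 49, 34), (69, 50, 35), (74, 53, 37), (81, 58, 40)] R-B [56, 43, 33, 32, 34, 37, 41]
[(102, 82, 60), (76, 60, 44), (68, 50, 35), (71, 51, 36), (74, 53, 38), (77, 55, 37)] R-B [56, 42, 32, 33, 35, 36, 40]
[(99, 83, 60), (74, 59, 43), (70, 53, 38), (71, 51, 35), (79, 56, 38), (91, 64, 44)] R-B [54, 39, 31, 32, 36, 41, 47]
```

```bash
python3 -c "
from h import *
o=[]
for f,(u,v) in (('avgL',(322,286)),('avgR',(262,135))):
    i=np.load(f+'.npy')[v:v+72,u:u+40]
    i=np.clip((i-25)*3.2,0,255).astype(np.uint8)
    o.append(cv2.resize(i,None,fx=8,fy=8,interpolation=cv2.INTER_NEAREST))
cv2.imwrite('pics/str.png',np.hstack(o)[:,:,::-1])"
```

```text
(no output)
```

View pics/str.png

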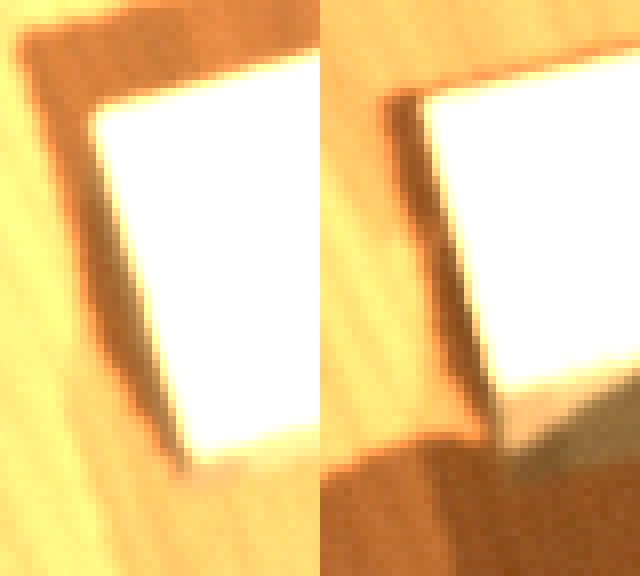

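The picture shows a clean, uniform tan strip on the left crate's underside (about (110,250)), so that one is bare. The right crate's strip (about (450,280)) is dark. So the right crate is probably the stamped one. I'll start pushing it at its far end, so it turns its underside towards the side camera, and confirm before going further.

Emit:
play_rows(xyz=[[-61,590,0],[-61,590,0],[-61,590,0],[-61,590,0],[-61,590,0],[-61,590,0],[-61,590,0],[-61,590,0],[-61,590,0],[-61,590,0]], rot=[[0,0,-1.54],[0,0,-1.54],[0,0,-1.54],[0,0,-1.54],[0,0,-1.54],[0,0,-1.54],[0,0,-1.54],[0,0,-1.54],[0,0,-1.54],[0,0,-1.54]], grip=[1,1,1,1,1,1,1,1,1,1])

```text
time_s: 13.8
eef_pos: [0.6114, -0.3531, 0.2823]
eef_rot: [0.0, 0.746, 0.665, -0.0]
wrist_force: [0.2, 0.4, 0.6]
opening: 1.001
grasp_force: 0.0
```

Emit:
play_rows(xyz=[[0,0,0],[0,0,0],[0,0,0],[0,0,0],[0,0,0],[0,0,0],[0,0,0],[0,0,0],[0,0,0],[0,0,0]], rot=[[0,0,0],[0,0,0],[0,0,0],[0,0,0],[0,0,0],[0,0,0],[0,0,0],[0,0,0],[0,0,0],[0,0,0]], grip=[1,1,1,1,1,1,1,1,1,1])

```text
time_s: 15.05
eef_pos: [0.6126, -0.3499, 0.2823]
eef_rot: [0.0, 0.746, 0.666, 0.0]
wrist_force: [0.4, 0.3, -0.4]
opening: 0.998
grasp_force: 0.0
```

```bash
python3 -c "
from h import *
state()"
```

```text
15.05 [ 612.6 -349.9  282.3] yaw 83.52 tilt [ 0. -0. -1.] F [ 0.4  0.3 -0.4] 0.9980131026010369
```

Emit:
play_rows(xyz=[[0,0,50],[0,0,105],[0,0,160],[0,0,205],[0,0,224],[0,0,226],[5,0,226],[12,0,226],[18,0,226],[22,0,226]], rot=[[0,0,0],[0,0,0],[0,0,0],[0,0,0],[0,0,0],[0,0,0],[0,0,0],[0,0,0],[0,0,0],[0,0,0]], grip=[1,1,1,1,1,1,1,1,1,1])

```text
time_s: 16.3
eef_pos: [0.6156, -0.3279, 0.0572]
eef_rot: [0.001, 0.746, 0.666, -0.0]
wrist_force: [0.7, -3.2, -0.6]
opening: 1.0
grasp_force: 0.0
```

Emit:
play_rows(xyz=[[3,0,0],[7,0,0],[12,0,0],[17,0,0],[22,0,0],[27,0,0],[32,0,0],[36,0,0],[38,0,0],[38,0,0]], rot=[[0,0,0],[0,0,0],[0,0,0],[0,0,0],[0,0,0],[0,0,0],[0,0,0],[0,0,0],[0,0,0],[0,0,0]], grip=[1,1,1,1,1,1,1,1,1,1])

```text
time_s: 17.55
eef_pos: [0.6191, -0.2898, 0.0561]
eef_rot: [-0.0, 0.746, 0.666, -0.0]
wrist_force: [-0.7, -2.2, -0.2]
opening: 0.997
grasp_force: 0.0
```

```bash
cat >> h.py <<'E'
def crate(W,box,tol=.006):
    u0,v0,u1,v1=box; w=W[v0:v1,u0:u1]; m=(abs(w[...,2]-.0955)<tol)
    n,l,s,c=cv2.connectedComponentsWithStats(m.astype(np.uint8)); k=1+np.argmax(s[1:,4])
    r=cv2.minAreaRect((w[l==k][:,:2]*1000).astype(np.float32)); return s[k,4],[np.round(x,1) for x in r],np.round(cv2.boxPoints(r)).tolist()
E
python3 -c "
from h import *
state()
b,W=snap('top'); print('R',crate(W,(340,180,500,360))); print('L',crate(W,(150,180,270,345)))
c,i=avg('side',4); np.save('avgR2.npy',i); cv2.imwrite('pics/h.png',i[:,:,::-1])"
```

```text
17.55 [ 619.1 -289.8   56.1] yaw 83.53 tilt [-0.001  0.001 -1.   ] F [-0.7 -2.2 -0.2] 0.9969720928346048
R (np.int32(382), [array([ 540.2, -179.7]), array([68.2, 51.1]), np.float64(7.3)], [[503.0, -159.0], [510.0, -209.0], [577.0, -201.0], [571.0, -150.0]])
L (np.int32(3353), [array([510.5, 249.8]), array([122.5, 151. ]), np.float64(84.8)], [[430.0, 196.0], [580.0, 182.0], [591.0, 304.0], [441.0, 318.0]])[ WARN:0@10.308] global loadsave.cpp:1063 imwrite_ Unsupported depth image for selected encoder is fallbacked to CV_8U.
```

Emit:
play_rows(xyz=[[-20,0,0],[-35,0,-30],[-40,0,-90],[-50,0,-150],[-70,-40,-210],[-100,-90,-250],[-120,-120,-260],[-120,-120,-260],[-120,-120,-260],[-120,-120,-260]], rot=[[0,0,0],[0,0,0],[0,0,0],[0,0,0],[0,0,0],[0,0,0],[0,0,0],[0,0,0],[0,0,0],[0,0,0]], grip=[1,1,1,1,1,1,1,1,1,1])

```text
time_s: 19.05
eef_pos: [0.4869, -0.3954, 0.315]
eef_rot: [-0.001, 0.746, 0.666, 0.0]
wrist_force: [0.3, 0.9, 0.0]
opening: 0.999
grasp_force: 0.0
```

```bash
python3 -c "
from h import *
state()
b,W=snap('top'); print('R',crate(W,(340,180,500,360)))
c,i=avg('side',5); np.save('avgR3.npy',i)
o=[np.clip(i[110:230,230:350],0,255).astype(np.uint8), np.clip((i[110:230,230:350]-15)*2.5,0,255).astype(np.uint8)]
cv2.imwrite('pics/k.png',np.hstack([cv2.resize(x,(400,400),interpolation=0) for x in o])[:,:,::-1])"
```

```text
19.05 [ 486.9 -395.4  315. ] yaw 83.57 tilt [-0.001  0.002 -1.   ] F [0.3 0.9 0. ] 0.9992868142557848
R (np.int32(3336), [array([ 504. , -219.8]), array([150.8, 122.8]), np.float64(7.1)], [[422.0, -168.0], [437.0, -290.0], [586.0, -271.0], [571.0, -150.0]])
```

View pics/k.png

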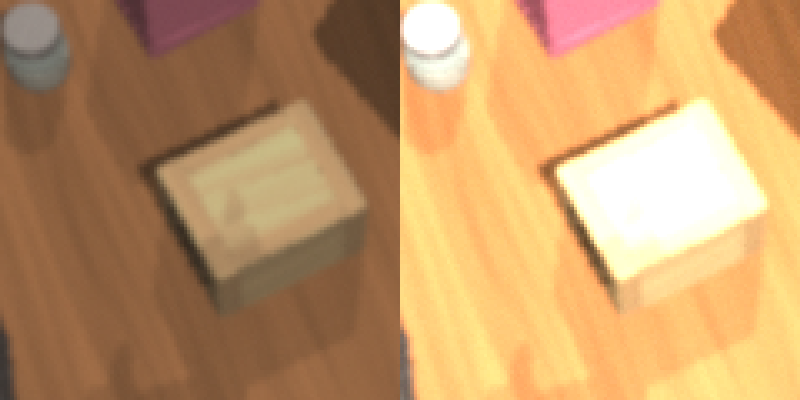

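```bash
python3 -c "
from h import *
c=vision.camera('side');i=np.load('avgR3.npy')
p,q=(586,-271),(571,-150)
o,g=prof(c,i,p,q);print(o);print(g)
c['color']=i.clip(0,255).astype(np.uint8)
l,uv=under(c,p,q,m=0);print(uv.tolist())
print(cv2.resize(cv2.cvtColor(l,cv2.COLOR_RGB2GRAY),(14,8),interpolation=cv2.INTER_AREA))
i=np.load('avgL.npy');c['color']=i.clip(0,255).astype(np.uint8)
l,uv=under(c,(580,182),(591,304),m=0);print(cv2.resize(cv2.cvtColor(l,cv2.COLOR_RGB2GRAY),(14,8),interpolation=cv2.INTER_AREA))"
```

```text
[-3.   -2.25 -1.5  -0.75  0.    0.75  1.5   2.25  3.    3.75  4.5   5.25
  6.    6.75]
[[138 137 136 128 110  90  70  60  57  59  66  79  89  96]
 [152 154 154 146 128 102  77  66  63  67  76  87 100 106]
 [152 154 152 143 125  98  76  66  65  69  78  92 102 107]
 [153 154 151 142 120  94  75  65  64  66  74  84  95 103]
 [154 155 153 142 121  93  66  58  58  66  73  87 100 105]
 [153 155 154 145 128  94  68  54  53  59  69  83  94 102]
 [153 154 152 144 120  93  68  55  53  55  63  74  87  96]
 [154 154 152 140 118  90  58  46  47  55  64  78  89  93]
 [154 155 151 142 123  89  65  48  44  50  59  73  84  93]
 [146 147 146 142 122  94  65  45  44  50  64  75  86  93]
 [134 134 133 125 109  83  59  50  49  55  63  77  88  92]
 [135 135 132 125 109  82  62  50  46  52  59  72  82  89]
 [135 135 132 126 109  87  66  54  55  56  63  74  84  90]
 [137 136 134 127 113  91  68  55  49  51  59  72  84  91]]
[[276.0, 159.5], [294.7, 193.1], [295.7, 205.1], [278.0, 172.9]]
[[109 122 118 115 116 119 113 111 116 114 103 103 106 105]
 [ 99  98  94  92  93  92  86  88  91  85  81  85  88  86]
 [ 83  80  78  72  72  67  65  68  67  64  67  70  73  79]
 [ 72  71  64  59  59  53  54  53  55  54  59  61  67  80]
 [ 69  66  57  57  52  50  47  49  51  52  57  58  70  81]
 [ 68  64  58  56  53  50  50  53  52  57  55  64  73  80]
 [ 71  67  62  59  58  55  59  56  59  60  62  71  76  82]
 [ 78  72  67  68  65  67  67  64  67  67  75  77  80  87]]
[[102 116 115 117 115 116 113 108 115 117 116 114 112 108]
 [ 99 103 102 103 102 103  99  96 103 103 103 100  99  95]
 [ 92  91  91  91  91  91  87  86  91  91  91  89  88  85]
 [ 83  81  82  81  82  81  78  79  81  81  81  79  80  79]
 [ 76  75  75  74  75  73  72  74  74  74  74  73  74  78]
 [ 72  71  69  69  70  68  68  70  70  69  69  70  72  80]
 [ 70  68  66  66  67  66  66  67  67  67  67  68  73  83]
 [ 69  66  63  64  64  64  65  65  64  65  66  69  76  88]]
```

The right crate's underside is now dark in the middle (47) and tan at its ends (69 and 81). The left crate is uniform, so the right one is stamped. Next I'll square the two open fingers behind it and push.

Emit:
play_rows(xyz=[[40,12,0],[73,22,0],[73,22,30],[73,22,90],[73,22,150],[73,22,205],[73,22,245],[73,22,258],[73,22,260],[73,22,260]], rot=[[0,0,-0.15],[0,0,-0.24],[0,0,-0.24],[0,0,-0.24],[0,0,-0.24],[0,0,-0.24],[0,0,-0.24],[0,0,-0.24],[0,0,-0.24],[0,0,-0.24]], grip=[1,1,1,1,1,1,1,1,1,1])

```text
time_s: 20.65
eef_pos: [0.5178, -0.3269, 0.0583]
eef_rot: [0.002, 0.661, 0.751, -0.0]
wrist_force: [0.5, -0.8, 0.3]
opening: 1.001
grasp_force: 0.0
```

```bash
python3 -c "
from h import *
state()
o=readout.get_obs()['eef_pos']*1000
plan(o,97.3,[(514,-70,o[2],96.5)])"
```

```text
20.65 [ 517.8 -326.9   58.3] yaw 97.28 tilt [ 0.002 -0.002 -1.   ] F [ 0.5 -0.8  0.3] 1.0014545486988853
(514, -70, np.float64(58.29135166926918), 96.5) -> [255.  29.   0.] rz 0.014
```

Emit:
play_rows(xyz=[[10,0,0],[22,0,0],[30,0,0],[36,1,0],[44,2,0],[56,4,0],[68,5,0],[82,7,0],[96,9,0],[110,11,0]], rot=[[0,0,0],[0,0,0],[0,0,0],[0,0,0],[0,0,0],[0,0,0],[0,0,0],[0,0,0],[0,0,0],[0,0,0]], grip=[1,1,1,1,1,1,1,1,1,1])

```text
time_s: 21.9
eef_pos: [0.5138, -0.2145, 0.0565]
eef_rot: [0.0, 0.661, 0.751, -0.0]
wrist_force: [0.0, -4.8, 2.1]
opening: 0.997
grasp_force: 0.0
```

Emit:
play_rows(xyz=[[14,2,0],[30,4,0],[46,6,0],[62,8,0],[78,10,0],[94,12,0],[110,14,0],[124,15,0],[134,17,0],[140,18,0]], rot=[[0,0,0],[0,0,0],[0,0,0],[0,0,0],[0,0,0],[0,0,0],[0,0,0],[0,0,0],[0,0,0],[0,0,0]], grip=[1,1,1,1,1,1,1,1,1,1])

```text
time_s: 23.15
eef_pos: [0.5135, -0.0734, 0.0561]
eef_rot: [-0.0, 0.661, 0.751, -0.0]
wrist_force: [-0.3, -4.7, 0.3]
opening: 0.999
grasp_force: 0.0
```

```bash
python3 -c "
from h import *
state()
for n,bx in (('top',(250,180,400,360)),('side',(260,190,420,330))):
    b,W=snap(n); print(n,crate(W,bx))"
```

```text
23.15 [513.5 -73.4  56.1] yaw 97.31 tilt [-0.001  0.    -1.   ] F [-0.3 -4.7  0.3] 0.9987097356323958
top (np.int32(1087), [array([515.2,  45.9]), array([ 69.6, 161. ]), np.float64(72.4)], [[428.0, 37.0], [581.0, -12.0], [602.0, 55.0], [449.0, 103.0]])
side (np.int32(1940), [array([506. ,  -5.5]), array([151.4, 135.5]), np.float64(7.4)], [[422.0, 52.0], [440.0, -82.0], [590.0, -63.0], [572.0, 71.0]])
```

Emit:
play_rows(xyz=[[3,0,0],[6,1,0],[9,1,0],[11,1,0],[12,1,0],[12,1,0],[4,1,0],[-15,1,0],[-40,0,0],[-50,0,-40]], rot=[[0,0,0],[0,0,0],[0,0,0],[0,0,0],[0,0,0],[0,0,0],[0,0,0],[0,0,0],[0,0,0],[0,0,0]], grip=[1,1,1,1,1,1,1,1,1,1])

```text
time_s: 24.5
eef_pos: [0.5178, -0.125, 0.0938]
eef_rot: [-0.003, 0.661, 0.75, -0.001]
wrist_force: [1.0, -0.5, 0.7]
opening: 1.0
grasp_force: 0.0
```

Emit:
play_rows(xyz=[[-40,0,-50],[-100,0,-100],[-160,0,-160],[-220,0,-200],[-260,0,-200],[-260,0,-200],[-260,0,-200],[-260,0,-200],[-260,0,-200],[-260,0,-200]], rot=[[0,0,0],[0,0,0],[0,0,0],[0,0,0],[0,0,0],[0,0,0],[0,0,0],[0,0,0],[0,0,0],[0,0,0]], grip=[1,1,1,1,1,1,1,1,1,1])

```text
time_s: 25.75
eef_pos: [0.5531, -0.3807, 0.2961]
eef_rot: [-0.0, 0.66, 0.751, 0.0]
wrist_force: [-1.3, -1.1, -0.1]
opening: 1.0
grasp_force: 0.0
```

```bash
python3 -c "
from h import *
state()
for n,bx in (('top',(250,180,400,360)),('side',(260,190,420,330))):
    b,W=snap(n,'pics/z%s.png'%n); k,r,p=crate(W,bx); d=r[0]-np.array([512.1,14.1]); t=np.radians(6.1)
    print(n,k,r,p,'lateral',-d[0]*np.sin(t)+d[1]*np.cos(t),'along',d[0])
b,W=snap('top'); print('L',crate(W,(150,180,270,345)))
print('tin',rect(W,(270,140,320,195),.07,.1)[1]); print('jar',rect(W,(475,200,520,245),.06,.09)[1]); print('brush',rect(W,(115,180,150,280),.006,.04)[1])
c=b['color'].astype(int); wh=(c.min(-1)>150)
print('line',rect(W,(285,205,330,350),-.01,.01,wh)[:4])"
```

```text
25.75 [ 553.1 -380.7  296.1] yaw 97.35 tilt [-0.  0. -1.] F [-1.3 -1.1 -0.1] 1.000334145442008
top 3337 [array([504. ,   9.2]), array([150.9, 121.6]), np.float64(7.2)] [[422.0, 60.0], [437.0, -61.0], [586.0, -42.0], [571.0, 79.0]] lateral -4.011516948429212 along -8.100000000000023
side 1903 [array([505.2,  11.2]), array([151.7, 124.2]), np.float64(7.3)] [[422.0, 63.0], [438.0, -60.0], [588.0, -41.0], [573.0, 82.0]] lateral -2.1503579457662814 along -6.900000000000034
L (np.int32(3362), [array([510.6, 249.9]), array([122.6, 151.1]), np.float64(84.8)], [[430.0, 196.0], [580.0, 182.0], [591.0, 304.0], [441.0, 318.0]])
tin [781.4  34.5]
jar [ 644.6 -444.4]
brush [641.7 451.5]
line (697, array([512.5,  14.4]), array([319.4,  29.2]), np.float64(6.0))
```

View pics/ztop.png

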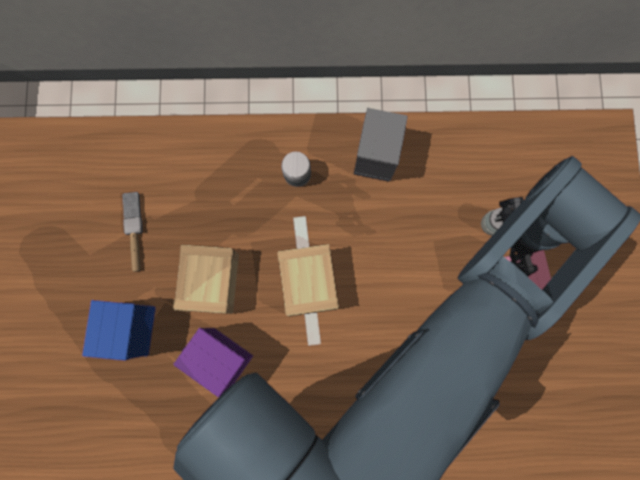

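The top view shows the stamped crate at (308,281), lying across the line between (302,232) and (313,330). It is about 3 mm off centre. The other crate lies where it fell at (204,280), the bystanders look undisturbed, and the arm is clear.

```bash
python3 -c "
from h import *
print(ctrl.hand_in())"
```

```text
the job is handed in; nothing more can be done
None
```

Job handed in: both crates are tipped onto their sides, and the right-hand crate, identified as the stamped one by its dark mid-underside (the star itself was never clearly visible), lies across the line about 3 mm off centre; the plain one is where it fell.

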